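# Nest the drained cups on their twins

## Robot

A 6-joint arm with a two-finger parallel gripper is mounted at the origin on a cart in front of the work surface, level with it; the furniture and walls round the work are solid. World frame = base frame: x ahead of the robot, y to its left, z up, the work surface at z = 0. Lengths are in mm, angles in rad, forces in N, time in s.
With the tool pointing down it reaches from about 325 to 900 mm from the base axis. Payload 6.1 kg.
Tool frame: the origin (TCP) lies midway between the tips of the shut fingers; the grasp point (between the pads) lies 19 mm behind it (r.grip_point_offset is the distance from the TCP to the grasp point, in mm); z points along the fingers, y is the line along which they close (so a half turn about z gives the same grasp; the last joint's range is limited). The gripper opens to 85 mm and grips with 20 to 120 N. Pads are 22 mm wide; open, the fingers measure 114 mm over their backs; the gripper's body (76 mm by 85 mm) begins 54 mm behind the grasp point. The pads swing forward as they close: fully open they stand 13 mm farther back than shut.
Start: joints at [-1.366, 0.22, 1.526, -0, 1.395, -0.126], TCP at [202.993, -591.109, 231.3] pointing down, gripper open.
Joint ranges: [-2.98, 2.98], [-0.91, 2.08], [0.09, 2.57], [-1.24, 4.39], [0.2, 2.65], [-2.68, 2.68]. Speed limits (rad/s): [2.57, 2.57, 3.01, 3.14, 3.14, 3.14].

## Interface

Orientations are given as a unit quaternion [x, y, z, w].
In Python, from plant import r gives the robot as it stands. The module is installed in compiled form; this text tells all that it offers.
- The arm moves only by the tool apply_moves, never from a script. Its argument "moves" is a list of rows, each an object with "fingers": the opening, from 0 (shut) to 1 (fully open); "travel": the shift along the tool's x, y, z each as a share of 25 mm, from -1 to 1, a list of three; "rot": the turn, a rotation vector about the tool's x, y, z each as a share of 0.5 rad, from -1 to 1, a list of three. In form: [{"fingers": fingers, "travel": [tx, ty, tz], "rot": [rx, ry, rz]}, ...]. A call has 1 to 20 rows; each row shifts and turns the commanded pose from where the row before left it, along the tool's axes as they then stand; what a row does not reach is not made up. A row lasts 1/12 s, in which the tool goes at most 41.7 mm and 7.16 degrees, less where a joint would pass 70% of its speed; a pose out of reach is approached as far as the arm can. A call with a number of a shift or a turn outside -1 to 1 is refused whole. A call with a gripper value outside its range is refused whole. The fingers move at their own pace and stop on an object; "newtons" is the grip in N (left out, the last holds). Time passes only in rows, so rows that do not move let the fingers close. It gives the time, the measured TCP pose, the force, the opening and the grip force at its end, in the units of the state.
- r.observe(): the state, without advancing time (a new reading comes with each control period).
- r.read_camera(name): name is "side" or "top"; returns a dict with "img" (384x512x3 uint8, red, green, blue), "range_z" (384x512 float32, mm along the optical axis (not along the pixel's ray), 0 where there is no reading), "intrinsics" (3x3 intrinsics, pixels), "dist_coeffs" ([k1, k2, p1, p2, k3] as OpenCV has them; the pictures are not rectified), "rvec" (rotation vector, rad) and "tvec" (3), from world to camera coordinates, as OpenCV has them. Camera axes: x right, y down, z forward; pixel columns grow to the right and rows downward; lengths in mm; the calibration is good to about 2 mm. A picture is of the moment at which its call begins.
- r.hand_in(): hands the job in; it is judged then, once.
Trained networks look in the newest picture that a camera, given by its name, has taken for a name from the list of things; names that differ only in an ending like _2 or _b are one class to them, and where a whole thing is asked for, a point or a joint stands for the part that bears it (a point fixed in the world has none). Each returns a list of dicts, best first, with "score" (0 to 1); they miss things now and then, are a little off and sometimes report something else, mostly with a low value. They report only what shows in the picture. A call takes as long as a camera call. They do not tell look-alikes from the thing itself.
- r.recognise(query, camera): "xyz" ([x, y, z] in mm, in world coordinates, good to about 4 mm: the middle of the surface that is visible of it).
- r.silhouettes(query, camera): "mask" (384x512 bool, what is visible of it).
The state is a dict: "time_s": time; "q": joint angles; "qvel": joint speeds; "effort": joint torques, N m; "tool_pos": TCP position; "tool_rot": TCP orientation; "force": force on the tool from outside, world axes, zero at the start; "wrist_torque": the same for the moment, N m; "opening": finger opening in mm; "finger_force": force on a finger pad.
Only numpy, scipy, OpenCV 4.12 (cv2) and the standard library are available. Lean on these libraries where they do the work, as an engineer would, in place of code of your own. Each camera call takes 0.05 s, during which the arm holds its last target. There are 200 camera calls.

## Task

Put away the blue cups that have drained: take the round one and the square one out of the sloping drainer and gently nest each, upright and fully seated, in the standing cup of the same shape, where that one stands. The cup with a handle nests in nothing: leave it where it is in the drainer, and do not disturb the other things on the worktop.

Things in the scene. Friction and masses are not known exactly. Their poses are not given: they have to be found in the camera images.
- round_cup: Round blue cup: upper part 64 mm in diameter outside, walls 3.5 mm, 33 mm high, on a solid foot 50 mm wide, 27 mm high; 60 mm in all, 150 g; inside 57 mm wide, 30 mm deep. In any place of the drainer, leaning 30 deg to the robot; y along the row. Nested: origin 33 mm over its twin's. Origin: centre of underside; z toward the mouth. 
- square_cup: Square blue cup: upper part 55 x 55 mm outside, walls 3.5 mm, 33 mm high, on a solid foot 42 x 42 mm wide, 27 mm high; 60 mm in all, 150 g; inside 48 mm wide, 29.5 mm deep. In any place of the drainer, leaning 30 deg to the robot; y along the row. Nested: origin 33 mm over its twin's. 3 mm play a side: turn it parallel. Origin: centre of underside; z toward the mouth. x, y square to its sides. 
- round_mate: Twin of the round cup, same size, standing upright and empty on the worktop right of the drainer. Origin: centre of underside; z toward the mouth. 
- square_mate: Twin of the square cup, same size, standing upright and empty on the worktop right of the drainer, turned at random. The two twins may have changed places. Origin: centre of underside; z toward the mouth. x, y square to its sides. 
- handled_cup: Loose blue cup with straight sides, 57 mm in diameter, 60 mm high, with a handle that stands 30 mm off its wall on the side away from the robot. It has no foot and nests in nothing. In the third place of the drainer; it must stay there. Origin: centre of underside; z toward the mouth. 
- drainer: Fixed white drainer: tray 120 mm long, 320 mm wide, sloping 30 deg up away from the robot, 18 mm lip at its low front, 10 mm edges elsewhere. Three places 105 mm apart along y, low wire loops (14 mm) between; cups stand square to the tray, mouth up. Origin: on the worktop under its middle; x toward the high back edge, y along the row.
- honey_jar: Bystander: honey jar, 71 mm in diameter, 101 mm high, at the right. Origin at its underside.
- salt_shaker: Bystander: salt shaker, 44 mm in diameter, 90 mm high, left of the drainer. Origin at its underside.
- tin: Bystander: low food tin, 76 mm in diameter, 58 mm high, at the right. Origin at its underside.
- spoon: Bystander: steel teaspoon, 130 x 26 x 11 mm, lying behind the standing cups.
Mind the look-alikes: they are no part of the job. Leave any yellow look-alike of the square_cup alone. Leave any green look-alike of the round_cup alone.

How it is judged:
By the outcome, as a careful person would: the job done as asked, in the order asked, and still so for the second after the job is handed in, with the robot touching nothing.
It also fails if it takes over 67 s, if anything falls off the work surface, if the arm or the gripper's body presses on something with over 40 N, if the wrist force passes 120 N, or if a joint passes its speed limit or range.

## Working session

There is one attempt and no reset: what is moved stays moved. The work goes in short steps, Python scripts to look and compute and a tool call to move; the robot and the scene stay as the last step left them, time stands still between calls to the robot, and variables do not carry over. Pictures are saved under pics/ and viewed, at most 10 in all, crops included, and the job is handed in when it is done.

Besides the shell and the picture viewer there is one more tool, called after ">>>" as name(argument=value, ...) on one line, values as JSON. apply_moves: Moves the arm, as the interface text tells. Its arguments: {"type":"object","properties":{"moves":{"type":"array","items":{"type":"object","properties":{"fingers":{"type":"number"},"travel":{"type":"array","items":{"type":"number"}},"rot":{"type":"array","items":{"type":"number"}}}}},"newtons":{"type":"number"}},"required":["moves"]}

```bash
mkdir -p pics; cat > h.py <<'E'
import numpy as np, cv2
from plant import r
from scipy.spatial.transform import Rotation as R
def cloud(c):
    d=c["range_z"]; h,w=d.shape
    u,v=np.meshgrid(np.arange(w),np.arange(h))
    p=cv2.undistortPoints(np.stack([u,v],-1).reshape(-1,1,2).astype(float),c["intrinsics"],c["dist_coeffs"]).reshape(h,w,2)
    X=np.dstack([p*d[...,None],d])
    Rm=cv2.Rodrigues(np.array(c["rvec"],float))[0]
    P=(X-np.array(c["tvec"]).ravel())@Rm
    P[d<=0]=np.nan
    return P
E
python3 - <<'E'
from h import *
np.set_printoptions(precision=1,suppress=True)
ims=[]
for n in("top","side"):
    c=r.read_camera(n); np.savez(n+".npz",**{k:np.array(v) for k,v in c.items()})
    cv2.imwrite(f"pics/{n}0.png",cv2.cvtColor(c["img"],cv2.COLOR_RGB2BGR))
    for q in "round_cup square_cup round_mate square_mate handled_cup drainer honey_jar salt_shaker tin spoon".split():
        print(n,q,[(np.array(a["xyz"]),round(a["score"],2)) for a in r.recognise(q,n)][:4])
print(r.observe())
E
```

```text
top round_cup [(array([472.7,  51.8,  59.4]), 0.77), (array([ 539.4, -261.3,   57.9]), 0.75)]
top square_cup [(array([422.1, 395.6,  54. ]), 0.82), (array([453.9, 262.3,  62.2]), 0.53)]
top round_mate [(array([ 459.2, -153.2,   29.5]), 0.77)]
top square_mate [(array([ 436.9, -296.7,   30.9]), 0.65), (array([ 427.3, -487.1,   56.5]), 0.49)]
top handled_cup [(array([469.7, 163.2,  64.6]), 0.55)]
top drainer [(array([516.8, 164.3,  54.2]), 0.81)]
top honey_jar [(array([ 618.9, -398.9,  106.3]), 0.77)]
top salt_shaker [(array([502.9, 497.1,  79.1]), 0.61), (array([519.2, 162.6,  52.7]), 0.57)]
top tin [(array([ 428.7, -485.1,   56.7]), 0.94)]
top spoon [(array([646.9, -72.8,   7.6]), 0.43)]
side round_cup [(array([482. ,  76.1,  70.3]), 0.67), (array([ 543.5, -248.3,   32.9]), 0.62)]
side square_cup [(array([454.3, 281.3,  63.7]), 0.72), (array([430.3, 403.2,  27.8]), 0.62), (array([ 436.4, -466.7,   47.1]), 0.3)]
side round_mate [(array([ 464. , -135.4,   42.2]), 0.64)]
side square_mate [(array([ 438.5, -277. ,   43.9]), 0.54)]
side handled_cup [(array([481.2, 176.9,  72.3]), 0.89), (array([482. ,  75.2,  70.3]), 0.35)]
side drainer [(array([529.4, 223.9,  55.4]), 0.59)]
side honey_jar [(array([ 621.8, -388. ,   57.1]), 0.8)]
side salt_shaker [(array([504.1, 524.5,  54.6]), 0.77)]
side tin [(array([ 435.3, -468.1,   42.7]), 0.46), (array([454.5, 283.1,  63.4]), 0.45)]
side spoon []
{'time_s': 1.1, 'q': array([-1.4,  0.2,  1.5,  0. ,  1.4, -0.1]), 'qvel': array([ 0.,  0., -0., -0.,  0., -0.]), 'effort': array([  0. , -49.7, -39. ,   0. ,   0. ,  -0. ]), 'tool_pos': array([ 203. , -591.1,  231.3]), 'tool_rot': array([1. , 0.2, 0. , 0. ]), 'force': array([ 0.3, -0.5,  0.3]), 'wrist_torque': array([-0., -0., -0.]), 'finger_force': 0.0, 'opening': 85.42129438730358}
```

View pics/top0.png

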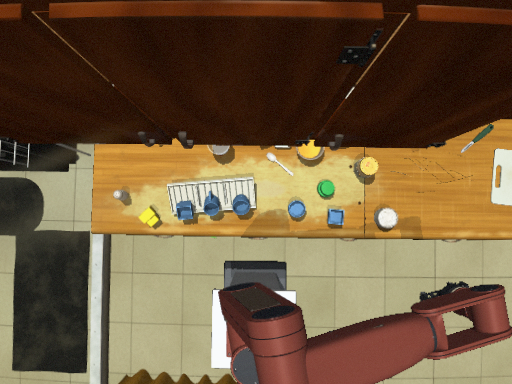

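View pics/side0.png

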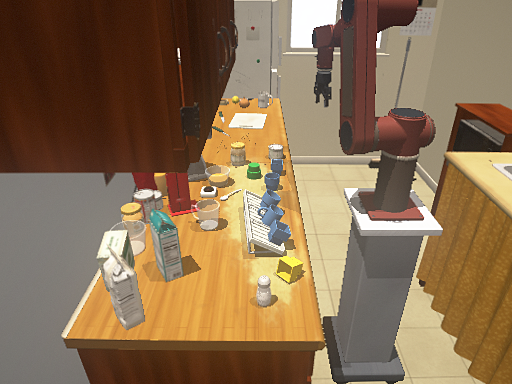

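The top view shows the drainer with the square cup at about (185,210), the handled cup at (212,203) and the round cup at (241,204). The round mate is at (297,209) and the square mate at (336,216). The green look-alike is at (326,188) and the yellow one at (150,217). The side view agrees. Next I fit models to the depth clouds.

```bash
cat >> h.py <<'E'
from scipy.spatial import cKDTree
from scipy.optimize import least_squares
def model(sq,handled=False):
    P=[]
    def ring(w,z):
        if sq:
            t=np.arange(-w,w,1.);o=np.full_like(t,w)
            q=np.concatenate([np.c_[t,o],np.c_[t,-o],np.c_[o,t],np.c_[-o,t]])
        else:
            a=np.arange(0,2*np.pi,1/w);q=w*np.c_[np.cos(a),np.sin(a)]
        P.append(np.c_[q,np.full(len(q),z)])
    W,w=(27.5,21) if sq else (32,25); fl=30
    for z in np.arange(27,60.1,1): ring(W,z)
    for z in np.arange(0,27,1): ring(w,z)
    for z in np.arange(fl,60.1,1): ring(W-3.5,z)
    for k in np.arange(1,W-3.5,1.): ring(k,fl)
    for k in np.arange(W-3.5,W,.7): ring(k,60)
    for k in np.arange(w,W,1): ring(k,27)
    return cKDTree(np.concatenate(P))
def blue(c,P,xyz,rad=60):
    hsv=cv2.cvtColor(np.array(c["img"]),cv2.COLOR_RGB2HSV)
    m=(hsv[...,0]>95)&(hsv[...,0]<130)&(hsv[...,1]>90)
    m&=np.nan_to_num(np.linalg.norm(P-xyz,axis=-1),nan=1e9)<rad
    return P[m]
def fit(pts,sq,p0,tilt,free):
    """p=[x,y,z,yaw]; tilt about y (negative leans to robot)"""
    T=model(sq); free=np.array(free)
    def full(v): p=np.array(p0,float);p[free]=v;return p
    def f(v):
        p=full(v);Rm=R.from_euler("ZY",[p[3],tilt]).as_matrix()
        return T.query((pts-p[:3])@Rm)[0]
    s=least_squares(f,np.array(p0,float)[free],loss="soft_l1",f_scale=2,x_scale=np.where(free==3,.05,1),diff_step=1e-3)
    return full(s.x),np.median(f(s.x))
E
cat > fit0.py <<'E'
from h import *
np.set_printoptions(precision=3,suppress=True)
C={n:dict(np.load(n+".npz")) for n in("top","side")}
P={n:cloud(C[n]) for n in C}
# table height check
for n in C:
    q=P[n].reshape(-1,3); m=(abs(q[:,0]-480)<60)&(abs(q[:,1]+50)<40)&(abs(q[:,2])<15); print(n,"table z",m.sum(),np.median(q[m,2]),q[m,2].std())
q=P["top"].reshape(-1,3); q=q[(q[:,2]>150)&(q[:,0]>300)&(abs(q[:,1])<500)]; 
print("cabinet pts",np.percentile(q,[1,10,50],axis=0) if len(q) else None)
t=np.deg2rad(-30)
for name,sq,c,tl in [("round_cup",0,(475,58,60),t),("square_cup",1,(454,268,62),t),("round_mate",0,(460,-150,35),0),("square_mate",1,(437,-292,35),0)]:
    ps={n:blue(C[n],P[n],np.array(c),50) for n in C}
    ps["both"]=np.concatenate([ps["top"],ps["side"]])
    for n,p in ps.items():
        best=None
        for yaw in ([0] if tl or not sq else np.arange(-.75,.8,.25)):
            if tl: p0=[c[0]+15,c[1],c[2]-26,0]
            else: p0=[c[0],c[1],0,yaw]
            s=fit(p,sq,p0,tl,[0,1,2]+([3] if sq else []))
            if best is None or s[1]<best[1]: best=s
        print(name,n,len(p),best[0],round(best[1],2))
E
python3 fit0.py
```

```text
top table z 652 -1.013680752407061 3.5995518360866536
side table z 39 1.6671022734794976 1.6198655258922787
cabinet pts [[ 621.387 -425.89   514.684]
 [ 623.969 -268.893  709.89 ]
 [ 624.961   -3.97  1064.567]]
round_cup top 264 [495.6    53.57   30.234   0.   ] 1.18
round_cup side 18 [491.065  57.067  33.617   0.   ] 0.7
round_cup both 282 [495.703  53.618  30.349   0.   ] 1.19
square_cup top 253 [471.115 263.651  29.309   0.123] 1.18
square_cup side 19 [469.243 259.673  33.618   0.052] 0.75
square_cup both 272 [470.843 264.397  29.515   0.143] 1.08
round_mate top 215 [ 463.843 -151.127   -0.013    0.   ] 1.69
round_mate side 5 [ 460.191 -150.341    3.203    0.   ] 0.39
round_mate both 220 [ 463.412 -151.217    0.043    0.   ] 1.81
square_mate top 205 [ 436.642 -297.98     1.368   -0.064] 1.3
square_mate side 13 [ 435.842 -290.937    5.998   -0.146] 0.63
square_mate both 218 [ 436.716 -297.675    1.425   -0.076] 1.21
```

```bash
cat >> h.py <<'E'
def cupR(yaw,lean): return R.from_euler("ZY",[yaw,-lean]).as_matrix()
def toolR(yaw,lean): return cupR(yaw,lean)@np.diag([1,-1,-1.])
def goto(pos,Rt,o=None):
    "travel in rows of 25mm and rotation in shares of .5 rad, tool axes, translation first"
    o=o or r.observe(); R0=R.from_quat(o["tool_rot"]).as_matrix()
    d=R0.T@(np.array(pos)-o["tool_pos"])/25
    rv=R.from_matrix(R0.T@Rt).as_rotvec()/.5
    nr=max(1,int(np.ceil(np.linalg.norm(rv)/.24)));nt=max(1,int(np.ceil(abs(d).max())))
    print("travel total",d.round(3),"/",nt,"=",(d/nt).round(3)," rot total",rv.round(3),"/",nr,"=",(rv/nr).round(3))
E
cat > a.py <<'E'
from h import *
np.set_printoptions(precision=3,suppress=True)
C=dict(np.load("top.npz"));P=cloud(C)
for dz in (0,):
  p=blue(C,P,np.array((475,58,60)),50)
  print(fit(p,0,[495,54,30,.117],-np.pi/6,[0,1,2]))
  p=blue(C,P,np.array((454,268,62)),50)
  print(fit(p,1,[471,264,30,.117],-np.pi/6,[0,1,2]))
o=r.observe();print(o["tool_rot"])
b=np.array([495.6,53.6,31]);Rc=cupR(.117,np.pi/6)
goto(b+Rc@[0,0,120],toolR(.117,np.pi/6))
E
python3 a.py
```

```text
(array([495.011,  55.277,  30.244,   0.117]), np.float64(1.1742332253585912))
(array([471.205, 263.499,  29.311,   0.117]), np.float64(1.1700491136648292))
[0.986 0.165 0.    0.   ]
travel total [ 17.1   -21.098   3.855] / 22 = [ 0.777 -0.959  0.175]  rot total [-0.112  1.043  0.418] / 5 = [-0.022  0.209  0.084]
```

>>> apply_moves(moves=[{"fingers": 1, "travel": [0.777, -0.959, 0.0], "rot": [0, 0, 0]}, {"fingers": 1, "travel": [0.777, -0.959, 0.0], "rot": [0, 0, 0]}, {"fingers": 1, "travel": [0.777, -0.959, 0.0], "rot": [0, 0, 0]}, {"fingers": 1, "travel": [0.777, -0.959, 0.0], "rot": [0, 0, 0]}, {"fingers": 1, "travel": [0.777, -0.959, 0.0], "rot": [0, 0, 0]}, {"fingers": 1, "travel": [0.777, -0.959, 0.0], "rot": [0, 0, 0]}, {"fingers": 1, "travel": [0.777, -0.959, 0.0], "rot": [0, 0, 0]}, {"fingers": 1, "travel": [0.777, -0.959, 0.0], "rot": [0, 0, 0]}, {"fingers": 1, "travel": [0.777, -0.959, 0.0], "rot": [0, 0, 0]}, {"fingers": 1, "travel": [0.777, -0.959, 0.0], "rot": [0, 0, 0]}, {"fingers": 1, "travel": [0.777, -0.959, 0.0], "rot": [0, 0, 0]}, {"fingers": 1, "travel": [0.777, -0.959, 0.0], "rot": [0, 0, 0]}, {"fingers": 1, "travel": [0.777, -0.959, 0.0], "rot": [0, 0, 0]}, {"fingers": 1, "travel": [0.777, -0.959, 0.0], "rot": [0, 0, 0]}, {"fingers": 1, "travel": [0.777, -0.959, 0.0], "rot": [0, 0, 0]}, {"fingers": 1, "travel": [0.777, -0.959, 0.0], "rot": [0, 0, 0]}, {"fingers": 1, "travel": [0.777, -0.959, 0.0], "rot": [0, 0, 0]}, {"fingers": 1, "travel": [0.777, -0.959, 0.0], "rot": [0, 0, 0]}, {"fingers": 1, "travel": [0.777, -0.959, 0.0], "rot": [0, 0, 0]}, {"fingers": 1, "travel": [0.777, -0.959, 0.0], "rot": [0, 0, 0]}])

```text
time_s: 2.77
tool_pos: [415.0, -9.9, 231.7]
tool_rot: [0.986, 0.165, 0.001, 0.0]
force: [0.6, 0.2, -0.1]
opening: 85.9
finger_force: 0.0
```

>>> apply_moves(moves=[{"fingers": 1, "travel": [0.777, -0.959, 0.0], "rot": [-0.022, 0.209, 0.084]}, {"fingers": 1, "travel": [0.777, -0.959, 0.0], "rot": [-0.022, 0.209, 0.084]}, {"fingers": 1, "travel": [0, 0, 0], "rot": [-0.022, 0.209, 0.084]}, {"fingers": 1, "travel": [0, 0, 0], "rot": [-0.022, 0.209, 0.084]}, {"fingers": 1, "travel": [0, 0, 0], "rot": [-0.022, 0.209, 0.084]}, {"fingers": 1, "travel": [0, 0, 0], "rot": [0, 0, 0]}, {"fingers": 1, "travel": [0, 0, 0], "rot": [0, 0, 0]}])

```text
time_s: 3.35
tool_pos: [436.1, 46.0, 233.1]
tool_rot: [0.964, 0.056, 0.259, -0.015]
force: [-0.6, 0.1, -0.5]
opening: 85.2
finger_force: 0.0
```

```bash
cat > a.py <<'E'
from h import *
np.set_printoptions(precision=3,suppress=True)
o=r.observe();print(o["time_s"],o["tool_pos"],o["q"])
b=np.array([495.2,54.7,31]);Rc=cupR(.116,np.pi/6);T=toolR(.116,np.pi/6)
goto(b+Rc@[0,0,100],T)
goto(b+Rc@[0,0,22],T)
c=r.read_camera("top");cv2.imwrite("pics/t1.png",cv2.resize(cv2.cvtColor(c["img"],cv2.COLOR_RGB2BGR)[120:270,130:330],None,fx=4,fy=4)[:600,:800])
E
python3 a.py
```

```text
3.35 [436.125  45.951 233.106] [-0.196 -0.759  2.394  0.183  1.011  1.2  ]
travel total [-1.976 -0.072  4.194] / 5 = [-0.395 -0.014  0.839]  rot total [-0.001 -0.001  0.001] / 1 = [-0.001 -0.001  0.001]
travel total [-1.978 -0.071  7.314] / 8 = [-0.247 -0.009  0.914]  rot total [-0.001 -0.001  0.001] / 1 = [-0.001 -0.001  0.001]
```

>>> apply_moves(moves=[{"fingers": 1, "travel": [-0.395, -0.014, 0.839], "rot": [0, 0, 0]}, {"fingers": 1, "travel": [-0.395, -0.014, 0.839], "rot": [0, 0, 0]}, {"fingers": 1, "travel": [-0.395, -0.014, 0.839], "rot": [0, 0, 0]}, {"fingers": 1, "travel": [-0.395, -0.014, 0.839], "rot": [0, 0, 0]}, {"fingers": 1, "travel": [-0.395, -0.014, 0.839], "rot": [0, 0, 0]}, {"fingers": 1, "travel": [0, 0, 0], "rot": [0, 0, 0]}, {"fingers": 1, "travel": [0, 0, 0], "rot": [0, 0, 0]}])

```text
time_s: 3.98
tool_pos: [446.6, 49.1, 116.9]
tool_rot: [0.965, 0.056, 0.256, -0.016]
force: [-0.2, -0.6, 0.4]
opening: 85.8
finger_force: 0.0
```

```bash
python3 a.py
```

```text
3.9833 [446.576  49.122 116.924] [-0.178 -0.549  2.507  0.23   0.697  1.136]
travel total [-0.023  0.003 -0.045] / 1 = [-0.023  0.003 -0.045]  rot total [-0.005  0.009 -0.001] / 1 = [-0.005  0.009 -0.001]
travel total [-0.009  0.012  3.075] / 4 = [-0.002  0.003  0.769]  rot total [-0.005  0.009 -0.001] / 1 = [-0.005  0.009 -0.001]
```

View pics/t1.png

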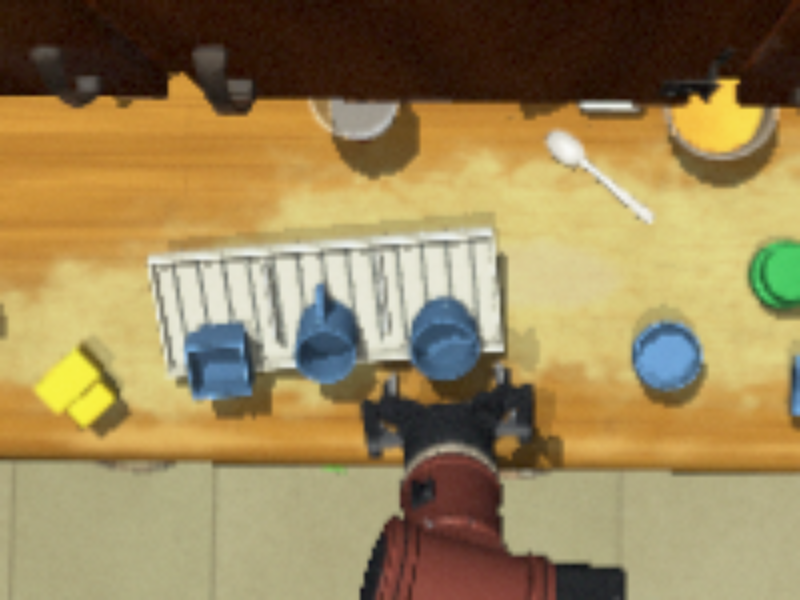

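The gripper straddles the round cup's axis, with the fingers at (385,385) and (505,380) and the cup at (445,340). I'll descend.

>>> apply_moves(moves=[{"fingers": 1, "travel": [0, 0.003, 0.615], "rot": [-0.001, 0.002, 0]}, {"fingers": 1, "travel": [0, 0.003, 0.615], "rot": [-0.001, 0.002, 0]}, {"fingers": 1, "travel": [0, 0.003, 0.615], "rot": [-0.001, 0.002, 0]}, {"fingers": 1, "travel": [0, 0.003, 0.615], "rot": [-0.001, 0.002, 0]}, {"fingers": 1, "travel": [0, 0, 0.615], "rot": [0, 0, 0]}, {"fingers": 1, "travel": [0, 0, 0], "rot": [0, 0, 0]}, {"fingers": 1, "travel": [0, 0, 0], "rot": [0, 0, 0]}])

```text
time_s: 4.62
tool_pos: [486.0, 53.2, 52.3]
tool_rot: [0.964, 0.056, 0.261, -0.015]
force: [0.5, 0.0, -0.2]
opening: 85.1
finger_force: 0.0
```

```bash
cat > a.py <<'E'
from h import *
np.set_printoptions(precision=3,suppress=True)
o=r.observe();print(o["time_s"],o["tool_pos"],o["q"],o["force"])
b=np.array([495.2,54.7,31]);Rc=cupR(.116,np.pi/6);T=toolR(.116,np.pi/6)
goto(b+Rc@[0,0,22],T)
c=r.read_camera("side");cv2.imwrite("pics/s1.png",cv2.resize(cv2.cvtColor(c["img"],cv2.COLOR_RGB2BGR)[160:270,220:340],None,fx=5,fy=5))
c=r.read_camera("top");P=cloud(c)
hsv=cv2.cvtColor(c["img"],cv2.COLOR_RGB2HSV);m=(hsv[...,2]<70)&(abs(P[...,1]-50)<80)&(P[...,2]<110)&(P[...,2]>30)&(abs(P[...,0]-470)<50)
q=(P[m]-o["tool_pos"])@R.from_quat(o["tool_rot"]).as_matrix();
for s in(q[q[:,1]>35],q[q[:,1]<-35]): print(len(s),np.percentile(s,[5,50,95],axis=0))
E
python3 a.py
```

```text
4.6167 [486.033  53.228  52.269] [-0.142 -0.235  2.449  0.312  0.431  1.062] [ 0.491  0.033 -0.174]
travel total [-0.104 -0.016  0.042] / 1 = [-0.104 -0.016  0.042]  rot total [ 0.001 -0.01  -0.   ] / 1 = [ 0.001 -0.01  -0.   ]
25 [[ -9.877  45.289 -67.854]
 [  3.031  51.917 -60.43 ]
 [ 11.829  60.885 -34.11 ]]
18 [[-10.552 -62.786 -68.51 ]
 [  2.015 -48.494 -60.597]
 [ 12.296 -41.901 -32.663]]
```

View pics/s1.png

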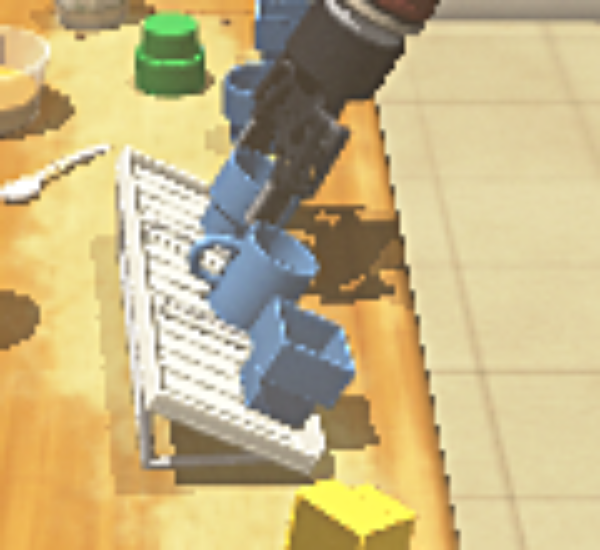

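The finger covers the upper part of the round cup and is well centred on it. I'll close gently.

>>> apply_moves(moves=[{"fingers": 1, "travel": [-0.1, -0.016, 0.04], "rot": [0, -0.01, 0]}, {"fingers": 0.8, "travel": [0, 0, 0], "rot": [0, 0, 0]}, {"fingers": 0.7, "travel": [0, 0, 0], "rot": [0, 0, 0]}, {"fingers": 0.6, "travel": [0, 0, 0], "rot": [0, 0, 0]}, {"fingers": 0.4, "travel": [0, 0, 0], "rot": [0, 0, 0]}, {"fingers": 0.2, "travel": [0, 0, 0], "rot": [0, 0, 0]}, {"fingers": 0.2, "travel": [0, 0, 0], "rot": [0, 0, 0]}, {"fingers": 0.2, "travel": [0, 0, 0], "rot": [0, 0, 0]}, {"fingers": 0.2, "travel": [0, 0, 0], "rot": [0, 0, 0]}], newtons=35)

```text
time_s: 5.47
tool_pos: [483.6, 53.5, 50.2]
tool_rot: [0.964, 0.056, 0.259, -0.015]
force: [-10.9, -0.9, 14.1]
opening: 64.4
finger_force: 34.1
```

>>> apply_moves(moves=[{"fingers": 0.2, "travel": [0, 0, -0.3], "rot": [0, 0, 0]}, {"fingers": 0.2, "travel": [0, 0, -0.5], "rot": [0, 0, 0]}, {"fingers": 0.2, "travel": [0, 0, -0.8], "rot": [0, 0, 0]}, {"fingers": 0.2, "travel": [0, 0, -0.8], "rot": [0, 0, 0]}, {"fingers": 0.2, "travel": [0, 0, -0.8], "rot": [0, 0, 0]}, {"fingers": 0.2, "travel": [0, 0, -0.8], "rot": [0, 0, 0]}, {"fingers": 0.2, "travel": [0, 0, 0], "rot": [0, 0, 0]}])

```text
time_s: 6.05
tool_pos: [434.6, 47.3, 139.8]
tool_rot: [0.963, 0.056, 0.262, -0.014]
force: [1.8, -0.5, -0.3]
opening: 64.1
finger_force: 39.6
```

```bash
cat > a.py <<'E'
from h import *
np.set_printoptions(precision=3,suppress=True)
o=r.observe();print(o["time_s"],o["tool_pos"],o["q"],o["force"],o["opening"])
# upright at pre-insert, tool tcp 22 above origin of cup; mate at 463.8,-151.1
goto([463.8,-151.1,170],toolR(0.,0))
E
python3 a.py
```

```text
6.05 [434.61   47.339 139.793] [-0.19  -0.661  2.525  0.215  0.779  1.15 ] [ 1.771 -0.527 -0.303] 64.05779357520822
travel total [ 0.814  8.022 -0.898] / 9 = [ 0.09   0.891 -0.1  ]  rot total [-0.056 -1.06   0.226] / 5 = [-0.011 -0.212  0.045]
```

>>> apply_moves(moves=[{"fingers": 0.2, "travel": [0.09, 0.891, -0.1], "rot": [0, 0, 0]}, {"fingers": 0.2, "travel": [0.09, 0.891, -0.1], "rot": [0, 0, 0]}, {"fingers": 0.2, "travel": [0.09, 0.891, -0.1], "rot": [0, 0, 0]}, {"fingers": 0.2, "travel": [0.09, 0.891, -0.1], "rot": [0, 0, 0]}, {"fingers": 0.2, "travel": [0.09, 0.891, -0.1], "rot": [0, 0, 0]}, {"fingers": 0.2, "travel": [0.09, 0.891, -0.1], "rot": [0, 0, 0]}, {"fingers": 0.2, "travel": [0.09, 0.891, -0.1], "rot": [0, 0, 0]}, {"fingers": 0.2, "travel": [0.09, 0.891, -0.1], "rot": [0, 0, 0]}, {"fingers": 0.2, "travel": [0.09, 0.891, -0.1], "rot": [0, 0, 0]}, {"fingers": 0.2, "travel": [0, 0, 0], "rot": [-0.011, -0.212, 0.045]}, {"fingers": 0.2, "travel": [0, 0, 0], "rot": [-0.011, -0.212, 0.045]}, {"fingers": 0.2, "travel": [0, 0, 0], "rot": [-0.011, -0.212, 0.045]}, {"fingers": 0.2, "travel": [0, 0, 0], "rot": [-0.011, -0.212, 0.045]}, {"fingers": 0.2, "travel": [0, 0, 0], "rot": [-0.011, -0.212, 0.045]}, {"fingers": 0.2, "travel": [0, 0, 0], "rot": [0, 0, 0]}, {"fingers": 0.2, "travel": [0, 0, 0], "rot": [0, 0, 0]}])

```text
time_s: 7.38
tool_pos: [463.4, -149.9, 163.2]
tool_rot: [1.0, 0.002, -0.004, -0.002]
force: [-0.0, 0.1, -1.2]
opening: 64.2
finger_force: 39.7
```

```bash
cat > a.py <<'E'
from h import *
np.set_printoptions(precision=3,suppress=True)
o=r.observe();print(o["time_s"],o["tool_pos"],o["q"],o["force"],o["opening"])
goto([463.8,-151.1,170],toolR(0.,0))
t=o["tool_pos"]; g=[]
for n in("top","side"):
    c=r.read_camera(n);P=cloud(c)
    hsv=cv2.cvtColor(c["img"],cv2.COLOR_RGB2HSV)
    m=(hsv[...,0]>95)&(hsv[...,0]<130)&(hsv[...,1]>90)&(np.abs(P-t-[0,0,8])<[60,60,45]).all(-1)
    p=P[m];print(n,len(p), np.percentile(p,[2,50,98],axis=0) if len(p) else "")
    if len(p)>15:
        for yaw in [0]: print(fit(p,0,[t[0],t[1],t[2]-22,0],0,[0,1,2]))
    v,u=np.where(m); u0=int(np.clip(u.mean()-50,0,412)) if len(u) else 200; v0=int(np.clip(v.mean()-35,0,314)) if len(v) else 150
    g.append(cv2.resize(cv2.cvtColor(c["img"],cv2.COLOR_RGB2BGR)[v0:v0+70,u0:u0+100],None,fx=4,fy=4,interpolation=cv2.INTER_CUBIC))
cv2.imwrite("pics/g1.png",np.vstack(g))
E
python3 a.py
```

```text
7.3833 [ 463.358 -149.893  163.192] [-0.475 -0.044  1.942 -0.001  1.254  1.093] [-0.009  0.146 -1.208] 64.20512646988935
travel total [ 0.015  0.047 -0.273] / 1 = [ 0.015  0.047 -0.273]  rot total [-0.007  0.017  0.007] / 1 = [-0.007  0.017  0.007]
top 4 [[ 440.336 -129.215  180.376]
 [ 443.476 -127.301  190.187]
 [ 446.563 -124.819  197.558]]
side 4 [[ 467.981 -141.41   143.122]
 [ 481.403 -134.532  145.513]
 [ 487.906 -128.838  198.277]]
```

View pics/g1.png

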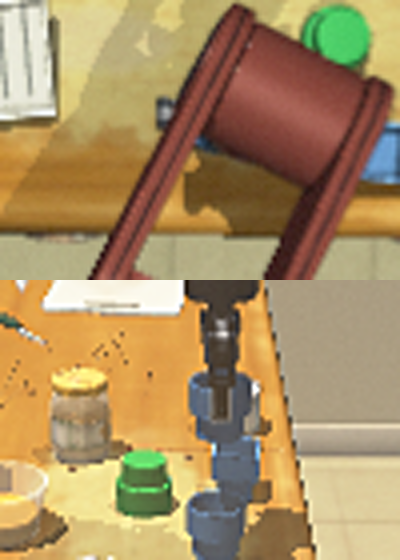

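The side view shows the round cup held upright at (222,405), above its mate at (215,510). The top view is blocked by the arm. I'll back off 100 mm and tilt so the top camera can see both the cup in the hand and the mate.

>>> apply_moves(moves=[{"fingers": 0.2, "travel": [0, -1, 0], "rot": [0, 0, 0]}, {"fingers": 0.2, "travel": [0, -1, 0], "rot": [0, 0, 0]}, {"fingers": 0.2, "travel": [0, -1, 0], "rot": [0, 0, 0]}, {"fingers": 0.2, "travel": [0, -1, 0], "rot": [0, 0, 0]}, {"fingers": 0.2, "travel": [0, 0, 0], "rot": [0, 0.21, 0]}, {"fingers": 0.2, "travel": [0, 0, 0], "rot": [0, 0.21, 0]}, {"fingers": 0.2, "travel": [0, 0, 0], "rot": [0, 0.21, 0]}, {"fingers": 0.2, "travel": [0, 0, 0], "rot": [0, 0.21, 0]}, {"fingers": 0.2, "travel": [0, 0, 0], "rot": [0, 0.21, 0]}, {"fingers": 0.2, "travel": [0, 0, 0], "rot": [0, 0, 0]}, {"fingers": 0.2, "travel": [0, 0, 0], "rot": [0, 0, 0]}])

```text
time_s: 8.4
tool_pos: [460.9, -51.1, 164.7]
tool_rot: [0.967, -0.001, 0.256, -0.0]
force: [-0.0, 0.9, -0.9]
opening: 64.1
finger_force: 39.8
```

```bash
cat >> h.py <<'E'
def bluemask(c):
    hsv=cv2.cvtColor(np.array(c["img"]),cv2.COLOR_RGB2HSV)
    return (hsv[...,0]>95)&(hsv[...,0]<130)&(hsv[...,1]>90)
def shots(n,k):
    cs=[r.read_camera(n) for _ in range(k)]
    D=np.array([c["range_z"] for c in cs]); D[D<=0]=np.nan
    c=dict(cs[0]); c["range_z"]=np.nan_to_num(np.nanmedian(D,0)); return c,D
def heldfit(p,sq,o):
    "offset of the held cup in tool axes (position of its origin, rotvec)"
    Rt=R.from_quat(o["tool_rot"]).as_matrix(); q=(p-o["tool_pos"])@Rt; T=model(sq); F=np.diag([1,-1,-1.])
    def f(v): return T.query((q-v[:3])@(F@R.from_rotvec(v[3:]).as_matrix()))[0]
    f2=lambda v: np.r_[f(np.r_[v,0,0,0])]
    s=least_squares(f2,[0,0,22.],loss="soft_l1",f_scale=2,diff_step=1e-2)
    return s.x,np.median(f2(s.x))
E
cat > b.py <<'E'
import sys
from h import *
import warnings;warnings.simplefilter("ignore")
np.set_printoptions(precision=2,suppress=True)
sq=int(sys.argv[1])
o=r.observe();print(o["time_s"],o["tool_pos"],o["q"],o["force"],o["opening"]);t=o["tool_pos"]
for n in("top","side"):
    c,D=shots(n,5);np.savez(n+"1.npz",**{k:np.array(v) for k,v in c.items()})
    print(n,"depth noise",np.nanmedian(np.nanstd(D,0)))
    P=cloud(c);m=bluemask(c)
    q=P[m&(np.abs(P-t)<[65,65,65]).all(-1)]
    if len(q)>10: print("held",len(q),heldfit(q,sq,o))
    for nm,s,cc in(("round_mate",0,(463,-151,35)),("square_mate",1,(437,-297,35))):
        p=P[m&(np.nan_to_num(np.linalg.norm(P-cc,axis=-1),nan=1e9)<55)]
        if len(p)<10: continue
        B=min((fit(p,s,[cc[0],cc[1],0,y],0,[0,1,2]+[3]*s) for y in ([-.3,-.1,.1] if s else [0])),key=lambda a:a[1])
        print(nm,len(p),*B)
    cv2.imwrite(f"pics/{n}_b{sq}.png",cv2.resize(cv2.cvtColor(c["img"],cv2.COLOR_RGB2BGR)[150:250,220:360],None,fx=4,fy=4))
E
python3 b.py 0
```

```text
8.4 [460.88 -51.05 164.66] [-0.44 -0.57  2.42  0.29  0.83  0.99] [-0.03  0.92 -0.88] 64.06010614063625
top depth noise 2.5056236
held 231 (array([ 2.88,  1.49, 23.02]), np.float64(0.8722631135981249))
round_mate 212 [ 463.4  -151.     -0.46    0.  ] 1.1730586986607103
square_mate 207 [ 437.3  -298.22    0.18   -0.04] 0.9355085603108021
side depth noise 1.8703473
held 22 (array([ 1.55, -1.89, 22.32]), np.float64(0.6642541005756357))
```

View pics/top_b0.png

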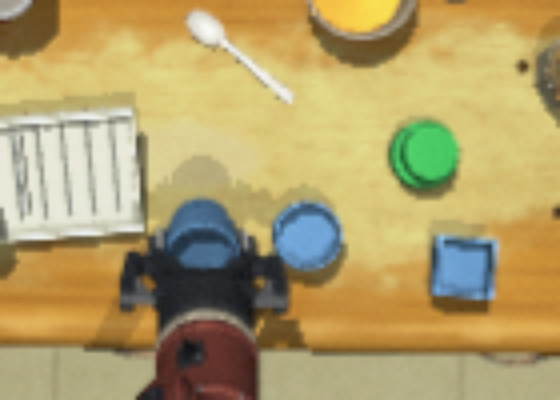

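The top view shows the held cup tilted at (203,235), with the round mate at (307,237) and the square mate at (463,268). The fit says the camera reads y about 1.5 mm low and puts the cup 1.5–3 mm toward +x in the hand. My hand target over the round mate is (461.2, -149.5).

>>> apply_moves(moves=[{"fingers": 0.2, "travel": [0, 0, 0], "rot": [0, -0.21, 0]}, {"fingers": 0.2, "travel": [0, 0, 0], "rot": [0, -0.21, 0]}, {"fingers": 0.2, "travel": [0, 0, 0], "rot": [0, -0.21, 0]}, {"fingers": 0.2, "travel": [0, 0, 0], "rot": [0, -0.21, 0]}, {"fingers": 0.2, "travel": [0, 0, 0], "rot": [0, -0.2, 0]}, {"fingers": 0.2, "travel": [0, 0.98, 0.5], "rot": [0, 0, 0]}, {"fingers": 0.2, "travel": [0, 0.98, 0.5], "rot": [0, 0, 0]}, {"fingers": 0.2, "travel": [0, 0.98, 0.5], "rot": [0, 0, 0]}, {"fingers": 0.2, "travel": [0, 0.98, 0.5], "rot": [0, 0, 0]}, {"fingers": 0.2, "travel": [0, 0, 0], "rot": [0, 0, 0]}, {"fingers": 0.2, "travel": [0, 0, 0], "rot": [0, 0, 0]}])

```text
time_s: 9.82
tool_pos: [462.2, -149.1, 114.2]
tool_rot: [1.0, -0.001, -0.002, -0.002]
force: [0.2, 0.7, -1.8]
opening: 64.0
finger_force: 39.9
```

```bash
cat > a.py <<'E'
from h import *
import sys
np.set_printoptions(precision=3,suppress=True)
o=r.observe();print(o["time_s"],o["tool_pos"],o["q"],o["force"],o["opening"])
x,y,z,yaw,lean=map(float,sys.argv[1:6]);goto([x,y,z],toolR(yaw,lean))
E
python3 a.py 461.2 -149.5 90 0 0
```

```text
9.8167 [ 462.186 -149.089  114.221] [-0.475  0.01   1.988  0.001  1.149  1.097] [ 0.19   0.709 -1.776] 63.99902968475371
travel total [-0.035  0.019  0.969] / 1 = [-0.035  0.019  0.969]  rot total [-0.006  0.009 -0.003] / 1 = [-0.006  0.009 -0.003]
```

>>> apply_moves(moves=[{"fingers": 0.2, "travel": [-0.035, 0.019, 0.5], "rot": [-0.006, 0.009, -0.003]}, {"fingers": 0.2, "travel": [0, 0, 0.47], "rot": [0, 0, 0]}, {"fingers": 0.2, "travel": [0, 0, 0.15], "rot": [0, 0, 0]}, {"fingers": 0.2, "travel": [0, 0, 0.15], "rot": [0, 0, 0]}, {"fingers": 0.2, "travel": [0, 0, 0.15], "rot": [0, 0, 0]}, {"fingers": 0.2, "travel": [0, 0, 0], "rot": [0, 0, 0]}])

```text
time_s: 10.32
tool_pos: [462.5, -148.7, 80.8]
tool_rot: [1.0, 0.001, 0.001, 0.001]
force: [-2.0, 0.6, 5.3]
opening: 64.2
finger_force: 40.4
```

```bash
python3 a.py 461.2 -149.5 56 0 0; python3 - <<'E'
from h import *
c=r.read_camera("side");cv2.imwrite("pics/s2.png",cv2.resize(cv2.cvtColor(c["img"],cv2.COLOR_RGB2BGR)[140:200,240:310],None,fx=8,fy=8,interpolation=cv2.INTER_CUBIC))
E
```

```text
10.3167 [ 462.53  -148.708   80.776] [-0.474  0.054  2.015  0.     1.07   1.094] [-2.016  0.649  5.3  ] 64.15638936061755
travel total [-0.056  0.03   0.991] / 1 = [-0.056  0.03   0.991]  rot total [ 0.002 -0.006  0.006] / 1 = [ 0.002 -0.006  0.006]
```

View pics/s2.png

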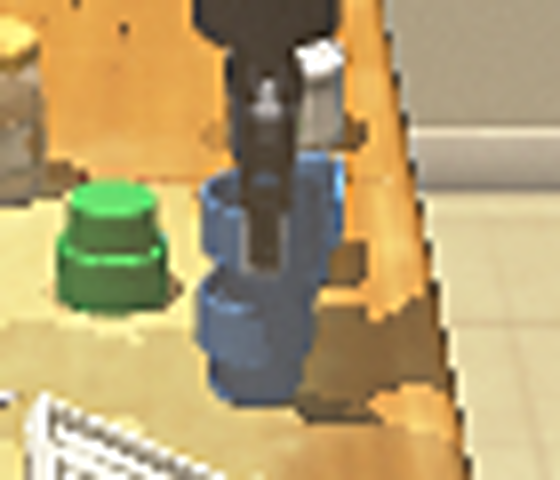

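The foot is touching the mate's rim: Fz is 5 N, and Fx is -2 N, pushing the cup toward -x. I'll lift slightly, shift to -x, and retry.

>>> apply_moves(moves=[{"fingers": 0.2, "travel": [0, 0, -0.3], "rot": [0, 0, 0]}, {"fingers": 0.2, "travel": [-0.09, 0.03, 0], "rot": [0, 0, 0]}, {"fingers": 0.2, "travel": [0, 0, 0.15], "rot": [0, 0, 0]}, {"fingers": 0.2, "travel": [0, 0, 0.15], "rot": [0, 0, 0]}, {"fingers": 0.2, "travel": [0, 0, 0.1], "rot": [0, 0, 0]}, {"fingers": 0.2, "travel": [0, 0, 0], "rot": [0, 0, 0]}])

```text
time_s: 10.87
tool_pos: [460.0, -150.0, 77.5]
tool_rot: [1.0, 0.001, 0.002, 0.001]
force: [0.4, -0.4, -0.3]
opening: 64.0
finger_force: 39.9
```

```bash
python3 a.py 460 -149.5 56 0 0; python3 a.py 460 -149.5 56 0 0;
```

```text
10.8667 [ 460.048 -150.033   77.543] [-0.478  0.054  2.022 -0.     1.062  1.09 ] [ 0.408 -0.386 -0.25 ] 63.95667172799631
travel total [-0.005 -0.023  0.862] / 1 = [-0.005 -0.023  0.862]  rot total [ 0.003 -0.007  0.004] / 1 = [ 0.003 -0.007  0.004]
10.8667 [ 460.048 -150.033   77.543] [-0.478  0.054  2.022 -0.     1.062  1.09 ] [ 0.408 -0.386 -0.25 ] 63.95667172799631
travel total [-0.005 -0.023  0.862] / 1 = [-0.005 -0.023  0.862]  rot total [ 0.003 -0.007  0.004] / 1 = [ 0.003 -0.007  0.004]
```

No contact now and the foot is inside. I'll descend the remaining ~20 mm.

>>> apply_moves(moves=[{"fingers": 0.2, "travel": [0, 0, 0.15], "rot": [0, 0, 0]}, {"fingers": 0.2, "travel": [0, 0, 0.15], "rot": [0, 0, 0]}, {"fingers": 0.2, "travel": [0, 0, 0.15], "rot": [0, 0, 0]}, {"fingers": 0.2, "travel": [0, 0, 0.1], "rot": [0, 0, 0]}, {"fingers": 0.2, "travel": [0, 0, 0.1], "rot": [0, 0, 0]}, {"fingers": 0.2, "travel": [0, 0, 0], "rot": [0, 0, 0]}])

```text
time_s: 11.37
tool_pos: [459.5, -149.7, 60.5]
tool_rot: [1.0, 0.001, 0.001, 0.001]
force: [1.1, -0.6, -1.4]
opening: 63.9
finger_force: 39.9
```

>>> apply_moves(moves=[{"fingers": 0.2, "travel": [0, 0, 0.06], "rot": [0, 0, 0]}, {"fingers": 0.2, "travel": [0, 0, 0.06], "rot": [0, 0, 0]}, {"fingers": 0.2, "travel": [0, 0, 0.05], "rot": [0, 0, 0]}, {"fingers": 0.2, "travel": [0, 0, 0], "rot": [0, 0, 0]}])

```text
time_s: 11.7
tool_pos: [459.9, -150.0, 56.9]
tool_rot: [1.0, 0.001, 0.001, 0.001]
force: [0.6, 0.3, 0.1]
opening: 64.2
finger_force: 40.0
```

>>> apply_moves(moves=[{"fingers": 0.2, "travel": [0, 0, 0.04], "rot": [0, 0, 0]}, {"fingers": 0.2, "travel": [0, 0, 0.04], "rot": [0, 0, 0]}, {"fingers": 0.2, "travel": [0, 0, 0], "rot": [0, 0, 0]}])

```text
time_s: 11.95
tool_pos: [460.8, -150.1, 56.2]
tool_rot: [1.0, 0.001, 0.002, 0.001]
force: [0.0, 2.4, 7.8]
opening: 64.0
finger_force: 40.6
```

Seated, with an upward force of 8 N at the expected height. I'll release and retreat.

>>> apply_moves(moves=[{"fingers": 0.8, "travel": [0, 0, 0], "rot": [0, 0, 0]}, {"fingers": 0.9, "travel": [0, 0, 0], "rot": [0, 0, 0]}, {"fingers": 1, "travel": [0, 0, 0], "rot": [0, 0, 0]}, {"fingers": 1, "travel": [0, 0, 0], "rot": [0, 0, 0]}, {"fingers": 1, "travel": [0, 0, 0], "rot": [0, 0, 0]}, {"fingers": 1, "travel": [0, 0, -0.3], "rot": [0, 0, 0]}, {"fingers": 1, "travel": [0, 0, -0.6], "rot": [0, 0, 0]}, {"fingers": 1, "travel": [0, 0, -1], "rot": [0, 0, 0]}, {"fingers": 1, "travel": [0, 0, -1], "rot": [0, 0, 0]}, {"fingers": 1, "travel": [0, 0, -1], "rot": [0, 0, 0]}, {"fingers": 1, "travel": [0, 0, -1], "rot": [0, 0, 0]}, {"fingers": 1, "travel": [0, 0, -1], "rot": [0, 0, 0]}])

```text
time_s: 12.95
tool_pos: [459.1, -149.5, 204.1]
tool_rot: [1.0, 0.001, 0.001, 0.001]
force: [-0.6, -0.1, -0.3]
opening: 85.5
finger_force: 0.0
```

```bash
cat > c.py <<'E'
from h import *
np.set_printoptions(precision=3,suppress=True)
b=np.array([471.2,263.5,30.5]);yaw=.116
p=b+cupR(yaw,np.pi/6)@[0,0,120]
goto([p[0],p[1],200],toolR(yaw,np.pi/6)); goto(p,toolR(yaw,np.pi/6))
goto(b+cupR(yaw,np.pi/6)@[0,0,22],toolR(yaw,np.pi/6)); o=r.observe();print(o["q"],o["force"],o["tool_pos"])
E
python3 c.py
```

```text
travel total [ -1.863 -16.248   0.135] / 17 = [-0.11  -0.956  0.008]  rot total [ 0.063  1.041 -0.221] / 5 = [ 0.013  0.208 -0.044]
travel total [ -1.87  -16.252   2.759] / 17 = [-0.11  -0.956  0.162]  rot total [ 0.063  1.041 -0.221] / 5 = [ 0.013  0.208 -0.044]
travel total [  0.069 -16.48    6.158] / 17 = [ 0.004 -0.969  0.362]  rot total [ 0.063  1.041 -0.221] / 5 = [ 0.013  0.208 -0.044]
[-0.478 -0.106  1.92  -0.     1.325  1.09 ] [-0.58  -0.064 -0.34 ] [ 459.091 -149.543  204.104]
```

>>> apply_moves(moves=[{"fingers": 1, "travel": [-0.11, -0.956, 0], "rot": [0, 0, 0]}, {"fingers": 1, "travel": [-0.11, -0.956, 0], "rot": [0, 0, 0]}, {"fingers": 1, "travel": [-0.11, -0.956, 0], "rot": [0, 0, 0]}, {"fingers": 1, "travel": [-0.11, -0.956, 0], "rot": [0, 0, 0]}, {"fingers": 1, "travel": [-0.11, -0.956, 0], "rot": [0, 0, 0]}, {"fingers": 1, "travel": [-0.11, -0.956, 0], "rot": [0, 0, 0]}, {"fingers": 1, "travel": [-0.11, -0.956, 0], "rot": [0, 0, 0]}, {"fingers": 1, "travel": [-0.11, -0.956, 0], "rot": [0, 0, 0]}, {"fingers": 1, "travel": [-0.11, -0.956, 0], "rot": [0, 0, 0]}, {"fingers": 1, "travel": [-0.11, -0.956, 0], "rot": [0, 0, 0]}, {"fingers": 1, "travel": [-0.11, -0.956, 0], "rot": [0, 0, 0]}, {"fingers": 1, "travel": [-0.11, -0.956, 0], "rot": [0, 0, 0]}, {"fingers": 1, "travel": [-0.11, -0.956, 0], "rot": [0, 0, 0]}, {"fingers": 1, "travel": [-0.11, -0.956, 0], "rot": [0, 0, 0]}, {"fingers": 1, "travel": [-0.11, -0.956, 0], "rot": [0, 0, 0]}, {"fingers": 1, "travel": [-0.11, -0.956, 0], "rot": [0, 0, 0]}, {"fingers": 1, "travel": [-0.11, -0.956, 0], "rot": [0, 0, 0]}])

```text
time_s: 14.37
tool_pos: [411.3, 257.7, 202.2]
tool_rot: [1.0, 0.001, 0.001, 0.001]
force: [0.3, -0.6, -0.1]
opening: 85.3
finger_force: 0.0
```

>>> apply_moves(moves=[{"fingers": 1, "travel": [0, 0, 0], "rot": [0.013, 0.208, -0.044]}, {"fingers": 1, "travel": [0, 0, 0], "rot": [0.013, 0.208, -0.044]}, {"fingers": 1, "travel": [0, 0, 0], "rot": [0.013, 0.208, -0.044]}, {"fingers": 1, "travel": [0, 0, 0], "rot": [0.013, 0.208, -0.044]}, {"fingers": 1, "travel": [0, 0, 0], "rot": [0.013, 0.208, -0.044]}, {"fingers": 1, "travel": [0, 0, 0], "rot": [0, 0, 0]}, {"fingers": 1, "travel": [0, 0, 0], "rot": [0, 0, 0]}])

```text
time_s: 14.95
tool_pos: [410.2, 256.4, 201.2]
tool_rot: [0.965, 0.056, 0.257, -0.016]
force: [0.3, 0.0, 0.6]
opening: 85.4
finger_force: 0.0
```

```bash
cat >> c.py <<'E'
import warnings;warnings.simplefilter("ignore")
c,D=shots("top",5);P=cloud(c);m=bluemask(c)
for nm,s,cc,tl in(("square_cup",1,(454,266,62),-np.pi/6),("nested",0,(463,-151,80),0),("square_mate",1,(437,-297,35),0),):
    q=P[m&(np.nan_to_num(np.linalg.norm(P-cc,axis=-1),nan=1e9)<50)]
    if nm=="nested": q=q[q[:,2]>66]
    p0=[471,263.5,30,.116] if tl else [cc[0],cc[1],33 if nm=="nested" else 0,-.05]
    print(nm,len(q),*fit(q,s,p0,tl,[0,1,2]+[3]*s))
E
python3 c.py
```

```text
travel total [0.023 0.002 0.07 ] / 1 = [0.023 0.002 0.07 ]  rot total [-0.003  0.007 -0.001] / 1 = [-0.003  0.007 -0.001]
travel total [-1.281  0.005  2.346] / 3 = [-0.427  0.002  0.782]  rot total [-0.003  0.007 -0.001] / 1 = [-0.003  0.007 -0.001]
travel total [-1.268  0.01   6.266] / 7 = [-0.181  0.001  0.895]  rot total [-0.003  0.007 -0.001] / 1 = [-0.003  0.007 -0.001]
[ 0.535 -0.467  2.291 -0.27   0.854  2.119] [0.347 0.026 0.619] [410.244 256.438 201.246]
square_cup 260 [470.509 263.261  27.653   0.102] 0.7225585843932524
nested 61 [ 459.959 -151.054   36.537   -0.05 ] 0.6750749011412825
square_mate 206 [ 437.502 -297.928    0.301   -0.068] 0.890357479360198
```

```bash
python3 - <<'E'
from h import *
b=np.array([471.5,264.5,30]);T=toolR(.112,np.pi/6);C=cupR(.112,np.pi/6)
goto(b+C@[0,0,105],T);goto(b+C@[0,0,24],T)
E
```

```text
travel total [-1.422 -0.037  2.976] / 3 = [-0.474 -0.012  0.992]  rot total [-0.006  0.001  0.002] / 1 = [-0.006  0.001  0.002]
travel total [-1.421 -0.027  6.216] / 7 = [-0.203 -0.004  0.888]  rot total [-0.006  0.001  0.002] / 1 = [-0.006  0.001  0.002]
```

>>> apply_moves(moves=[{"fingers": 1, "travel": [-0.356, -0.009, 0.744], "rot": [-0.006, 0.001, 0.002]}, {"fingers": 1, "travel": [-0.356, -0.009, 0.744], "rot": [0, 0, 0]}, {"fingers": 1, "travel": [-0.356, -0.009, 0.744], "rot": [0, 0, 0]}, {"fingers": 1, "travel": [-0.356, -0.009, 0.744], "rot": [0, 0, 0]}, {"fingers": 1, "travel": [0, 0, 0.65], "rot": [0, 0, 0]}, {"fingers": 1, "travel": [0, 0, 0.65], "rot": [0, 0, 0]}, {"fingers": 1, "travel": [0, 0, 0.65], "rot": [0, 0, 0]}, {"fingers": 1, "travel": [0, 0, 0.65], "rot": [0, 0, 0]}, {"fingers": 1, "travel": [0, 0, 0.64], "rot": [0, 0, 0]}, {"fingers": 1, "travel": [0, 0, 0], "rot": [0, 0, 0]}, {"fingers": 1, "travel": [0, 0, 0], "rot": [0, 0, 0]}])

```text
time_s: 16.12
tool_pos: [458.4, 262.1, 48.4]
tool_rot: [0.965, 0.054, 0.257, -0.014]
force: [-0.2, 0.5, 1.3]
opening: 85.7
finger_force: 0.0
```

```bash
python3 - <<'E'
from h import *
b=np.array([471.5,264.5,30]);T=toolR(.112,np.pi/6);C=cupR(.112,np.pi/6)
goto(b+C@[0,0,24],T);o=r.observe();print(o["tool_pos"],o["q"],o["force"])
c=r.read_camera("side");cv2.imwrite("pics/s3.png",cv2.resize(cv2.cvtColor(c["img"],cv2.COLOR_RGB2BGR)[160:270,220:340],None,fx=5,fy=5))
E
```

```text
travel total [ 0.093 -0.037 -0.055] / 1 = [ 0.093 -0.037 -0.055]  rot total [0.003 0.006 0.001] / 1 = [0.003 0.006 0.001]
[458.36035175 262.07956156  48.44853365] [ 0.48660345 -0.05013749  2.29824772 -0.44359224  0.44187415  2.30468789] [-0.21870363  0.45501276  1.25241912]
```

View pics/s3.png

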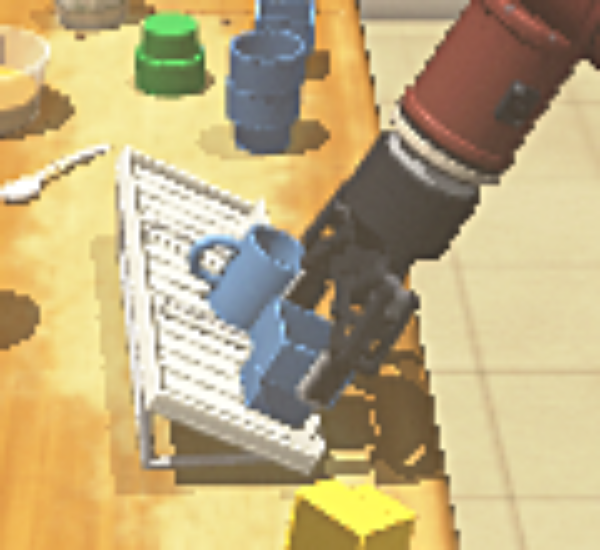

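The round cup is nested cleanly at (262,90), and the fingers straddle the square cup at (290,360). I'll close.

>>> apply_moves(moves=[{"fingers": 1, "travel": [0.1, -0.03, -0.04], "rot": [0, 0.006, 0]}, {"fingers": 0.8, "travel": [0, 0, 0], "rot": [0, 0, 0]}, {"fingers": 0.7, "travel": [0, 0, 0], "rot": [0, 0, 0]}, {"fingers": 0.6, "travel": [0, 0, 0], "rot": [0, 0, 0]}, {"fingers": 0.4, "travel": [0, 0, 0], "rot": [0, 0, 0]}, {"fingers": 0.2, "travel": [0, 0, 0], "rot": [0, 0, 0]}, {"fingers": 0.2, "travel": [0, 0, 0], "rot": [0, 0, 0]}, {"fingers": 0.2, "travel": [0, 0, 0], "rot": [0, 0, 0]}, {"fingers": 0.2, "travel": [0, 0, 0], "rot": [0, 0, 0]}], newtons=35)

```text
time_s: 16.92
tool_pos: [460.0, 263.9, 52.6]
tool_rot: [0.964, 0.055, 0.26, -0.015]
force: [-3.6, -1.3, 6.6]
opening: 54.5
finger_force: 35.3
```

>>> apply_moves(moves=[{"fingers": 0.2, "travel": [0, 0, -0.3], "rot": [0, 0, 0]}, {"fingers": 0.2, "travel": [0, 0, -0.5], "rot": [0, 0, 0]}, {"fingers": 0.2, "travel": [0, 0, -0.8], "rot": [0, 0, 0]}, {"fingers": 0.2, "travel": [0, 0, -0.8], "rot": [0, 0, 0]}, {"fingers": 0.2, "travel": [0, 0, -0.8], "rot": [0, 0, 0]}, {"fingers": 0.2, "travel": [0, 0, -0.8], "rot": [0, 0, 0]}, {"fingers": 0.2, "travel": [-0.5, 0, -0.866], "rot": [0, 0, 0]}, {"fingers": 0.2, "travel": [-0.5, 0, -0.866], "rot": [0, 0, 0]}, {"fingers": 0.2, "travel": [-0.5, 0, -0.866], "rot": [0, 0, 0]}, {"fingers": 0.2, "travel": [0, 0, 0], "rot": [0, 0, 0]}])

```text
time_s: 17.75
tool_pos: [343.1, 251.2, 177.5]
tool_rot: [0.964, 0.055, 0.261, -0.016]
force: [0.9, -0.4, -1.3]
opening: 54.3
finger_force: 38.7
```

```bash
python3 a.py 437.5 -170 205 -0.06 0.523
```

```text
17.75 [343.09  251.208 177.537] [ 0.647 -0.624  2.431 -0.332  0.894  2.255] [ 0.93  -0.444 -1.265] 54.34269569371599
travel total [ 2.144 17.168 -0.06 ] / 18 = [ 0.119  0.954 -0.003]  rot total [-0.179 -0.011  0.3  ] / 2 = [-0.09  -0.006  0.15 ]
```

>>> apply_moves(moves=[{"fingers": 0.2, "travel": [0.7, 0, 0.3], "rot": [0, 0, 0]}, {"fingers": 0.2, "travel": [0.7, 0, 0.3], "rot": [0, 0, 0]}, {"fingers": 0.2, "travel": [0.7, 0, 0.3], "rot": [0, 0, 0]}, {"fingers": 0.2, "travel": [0.7, 0, 0.3], "rot": [0, 0, 0]}, {"fingers": 0.2, "travel": [0.7, 0, 0.3], "rot": [0, 0, 0]}, {"fingers": 0.2, "travel": [0, 0, 0], "rot": [0, 0, 0]}])

```text
time_s: 18.25
tool_pos: [441.4, 261.4, 187.5]
tool_rot: [0.964, 0.054, 0.26, -0.015]
force: [-0.3, 0.9, -1.0]
opening: 54.4
finger_force: 38.6
```

```bash
python3 a.py 445 -170 205 -0.06 0.523
```

```text
18.25 [441.412 261.447 187.536] [ 0.508 -0.365  2.251 -0.279  0.782  2.117] [-0.33   0.856 -0.95 ] 54.376213044902464
travel total [-1.201 17.165 -1.505] / 18 = [-0.067  0.954 -0.084]  rot total [-0.173 -0.009  0.299] / 2 = [-0.086 -0.005  0.149]
```

>>> apply_moves(moves=[{"fingers": 0.2, "travel": [-0.067, 0.954, -0.084], "rot": [0, 0, 0]}, {"fingers": 0.2, "travel": [-0.067, 0.954, -0.084], "rot": [0, 0, 0]}, {"fingers": 0.2, "travel": [-0.067, 0.954, -0.084], "rot": [0, 0, 0]}, {"fingers": 0.2, "travel": [-0.067, 0.954, -0.084], "rot": [0, 0, 0]}, {"fingers": 0.2, "travel": [-0.067, 0.954, -0.084], "rot": [0, 0, 0]}, {"fingers": 0.2, "travel": [-0.067, 0.954, -0.084], "rot": [0, 0, 0]}, {"fingers": 0.2, "travel": [-0.067, 0.954, -0.084], "rot": [0, 0, 0]}, {"fingers": 0.2, "travel": [-0.067, 0.954, -0.084], "rot": [0, 0, 0]}, {"fingers": 0.2, "travel": [-0.067, 0.954, -0.084], "rot": [0, 0, 0]}, {"fingers": 0.2, "travel": [-0.067, 0.954, -0.084], "rot": [0, 0, 0]}, {"fingers": 0.2, "travel": [-0.067, 0.954, -0.084], "rot": [0, 0, 0]}, {"fingers": 0.2, "travel": [-0.067, 0.954, -0.084], "rot": [0, 0, 0]}, {"fingers": 0.2, "travel": [-0.067, 0.954, -0.084], "rot": [0, 0, 0]}, {"fingers": 0.2, "travel": [-0.067, 0.954, -0.084], "rot": [0, 0, 0]}, {"fingers": 0.2, "travel": [-0.067, 0.954, -0.084], "rot": [0, 0, 0]}, {"fingers": 0.2, "travel": [-0.067, 0.954, -0.084], "rot": [0, 0, 0]}, {"fingers": 0.2, "travel": [-0.067, 0.954, -0.084], "rot": [0, 0, 0]}, {"fingers": 0.2, "travel": [-0.067, 0.954, -0.084], "rot": [0, 0, 0]}])

```text
time_s: 19.75
tool_pos: [442.0, -170.9, 204.0]
tool_rot: [0.964, 0.055, 0.26, -0.015]
force: [0.2, -0.1, -1.6]
opening: 54.6
finger_force: 38.8
```

>>> apply_moves(moves=[{"fingers": 0.2, "travel": [0, 0, 0], "rot": [-0.086, -0.005, 0.149]}, {"fingers": 0.2, "travel": [0, 0, 0], "rot": [-0.086, -0.005, 0.149]}, {"fingers": 0.2, "travel": [0, 0, 0], "rot": [0, 0, 0]}, {"fingers": 0.2, "travel": [0, 0, 0], "rot": [0, 0, 0]}])

```text
time_s: 20.08
tool_pos: [442.4, -169.1, 204.0]
tool_rot: [0.966, -0.026, 0.257, 0.007]
force: [-1.4, -0.1, -1.4]
opening: 54.8
finger_force: 39.0
```

```bash
python3 b.py 1; cat > d.py <<'E'
from h import *
np.set_printoptions(precision=3,suppress=True)
# square mate yaw from the rim/top points + colour silhouette: min-area rectangle of top-view mask, upsampled
for f in("top","top1"):
    c=dict(np.load(f+".npz"));P=cloud(c);m=bluemask(c)&(np.nan_to_num(np.linalg.norm(P-(437,-297,35),axis=-1),nan=1e9)<60)
    m=m.astype(np.uint8)
    v,u=np.where(m)
    k=cv2.undistortPoints(np.c_[u,v].astype(float).reshape(-1,1,2),c["intrinsics"],c["dist_coeffs"]).reshape(-1,2)
    Rm=cv2.Rodrigues(np.array(c["rvec"],float))[0];cam=-Rm.T@np.array(c["tvec"]).ravel()
    d=np.c_[k,np.ones(len(k))]@Rm; s=(60-cam[2])/d[:,2]; q=cam[:2]+d[:,:2]*s[:,None]
    print(f,cv2.minAreaRect(q.astype(np.float32)),np.median(q,0))
    rim=P[m>0];rim=rim[(rim[:,2]>50)]
    def cost(v):
        x=(rim[:,:2]-v[:2])@np.array([[np.cos(v[2]),-np.sin(v[2])],[np.sin(v[2]),np.cos(v[2])]])
        return abs(np.abs(x).max(1)-25.75)
    for y0 in(-.15,-.05,.05): 
        s=least_squares(cost,[437,-298,y0],loss="soft_l1",f_scale=2);print(s.x,s.cost,len(rim))
E
python3 d.py
```

```text
20.0833 [ 442.38 -169.09  203.96] [-0.77 -0.55  2.33  0.4   0.98  0.69] [-1.42 -0.05 -1.43] 54.78124160343367
top depth noise 2.331791
held 242 (array([ 0.34, -1.76, 26.91]), np.float64(1.0263006115736895))
round_mate 112 [ 461.69 -155.22   32.75    0.  ] 1.0615742428803578
square_mate 207 [ 436.96 -298.12    0.59   -0.05] 0.8615501571935302
side depth noise 1.8597203
held 20 (array([ 0.73,  2.77, 21.92]), np.float64(0.8773534511722385))
square_mate 10 [ 437.03 -296.53    1.99   -0.08] 0.5113768566381585
top ((437.0354919433594, -296.49169921875), (54.52436065673828, 51.40742111206055), 85.7288589477539) [ 435.743 -295.621]
[ 436.621 -298.441   -0.109] 74.9743369369606 47
[ 436.794 -298.355   -0.098] 74.8097111471267 47
[ 436.794 -298.355   -0.098] 74.80971114692917 47
top1 ((437.2132873535156, -296.3489074707031), (54.21706771850586, 51.767093658447266), 85.69281005859375) [ 435.687 -295.621]
[ 436.79  -299.049   -0.081] 57.57659250337895 45
[ 436.79  -299.049   -0.081] 57.57659249892309 45
[ 436.79  -299.049   -0.081] 57.576592499332556 45
```

View pics/top_b1.png

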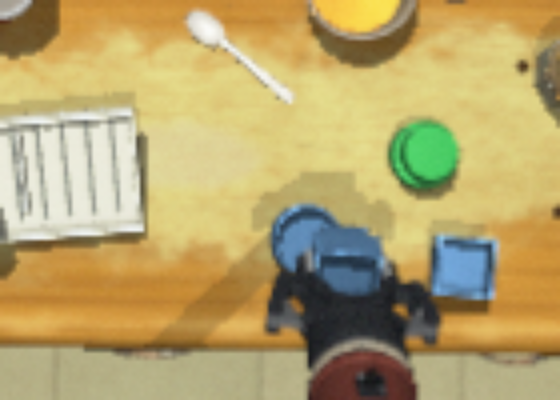

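The top view shows the held square cup at (348,262) and the square mate at (463,268), turned about -0.075 rad. I'll refit the held cup with eroded masks.

```bash
cat > e.py <<'E'
from h import *
np.set_printoptions(precision=2,suppress=True)
o=r.observe();t=o["tool_pos"];Rt=R.from_quat(o["tool_rot"]).as_matrix();T=model(1)
c=dict(np.load("top1.npz"));P=cloud(c);b=bluemask(c)
for er in(0,1):
    m=cv2.erode(b.astype(np.uint8),np.ones((3,3),np.uint8),iterations=er)>0
    q=(P[m&(np.abs(P-t)<[65,65,65]).all(-1)]-t)@Rt
    q=q[(abs(q[:,1])<36)&(abs(q[:,0])<40)]
    for z0 in (18,24,30):
        f=lambda v:T.query((q-v[:3])@(np.diag([1,-1,-1.])@R.from_euler("YZ",[v[3]/30,v[4]/30]).as_matrix()))[0]
        for fr in (3,5):
            s=least_squares(lambda v:f(np.r_[v,np.zeros(5-fr)]),[0,0,z0,0,0][:fr],loss="soft_l1",f_scale=2,diff_step=1e-2)
            print(er,len(q),s.x,round(s.cost,1))
    p=P[m&(np.nan_to_num(np.linalg.norm(P-(437,-297,35),axis=-1),nan=1e9)<50)]
    print("mate",fit(p,1,[437,-298,0,-.07],0,[0,1,2,3]),fit(p,1,[437,-298,0,-.07],0,[0,1,3]))
E
python3 e.py
```

```text
0 241 [-0.3   0.69 27.17] 186.9
0 241 [-2.13  0.66 27.47  1.22 -0.21] 168.1
0 241 [-0.3   0.69 27.17] 186.9
0 241 [-1.96  0.93 27.45  1.2   0.17] 169.4
0 241 [-0.3   0.69 27.17] 186.9
0 241 [-2.17  0.34 27.46  1.22 -0.46] 168.6
mate (array([ 437.1 , -298.18,    0.6 ,   -0.05]), np.float64(0.8286183859673799)) (array([ 436.95, -298.17,    0.  ,   -0.07]), np.float64(0.9039788003361181))
1 188 [ 0.01  0.97 27.09] 138.3
1 188 [ 0.44  0.95 27.1  -0.13  0.07] 138.8
1 188 [ 0.01  0.97 27.09] 138.3
1 188 [-0.08  0.71 27.11  0.01 -0.31] 138.0
1 188 [-0.09  0.68 27.09] 138.3
1 188 [-1.62  0.34 27.35  0.83 -0.45] 135.4
mate (array([ 437.  , -298.52,    0.52,   -0.08]), np.float64(0.9338885507156126)) (array([ 436.89, -298.45,    0.  ,   -0.09]), np.float64(0.9887833680541882))
```

```bash
python3 a.py 436.7 -297.2 130 -0.075 0
```

```text
20.5833 [ 442.705 -170.285  204.502] [-0.774 -0.546  2.333  0.403  0.984  0.693] [-0.658 -0.09  -1.389] 54.467161115956586
travel total [-1.436  5.08   2.615] / 6 = [-0.239  0.847  0.436]  rot total [-0.008 -1.043  0.033] / 5 = [-0.002 -0.209  0.007]
```

>>> apply_moves(moves=[{"fingers": 0.2, "travel": [-0.239, 0.847, 0.436], "rot": [0, 0, 0]}, {"fingers": 0.2, "travel": [-0.239, 0.847, 0.436], "rot": [0, 0, 0]}, {"fingers": 0.2, "travel": [-0.239, 0.847, 0.436], "rot": [0, 0, 0]}, {"fingers": 0.2, "travel": [-0.239, 0.847, 0.436], "rot": [0, 0, 0]}, {"fingers": 0.2, "travel": [-0.239, 0.847, 0.436], "rot": [0, 0, 0]}, {"fingers": 0.2, "travel": [-0.239, 0.847, 0.436], "rot": [0, 0, 0]}, {"fingers": 0.2, "travel": [0, 0, 0], "rot": [-0.002, -0.209, 0.007]}, {"fingers": 0.2, "travel": [0, 0, 0], "rot": [-0.002, -0.209, 0.007]}, {"fingers": 0.2, "travel": [0, 0, 0], "rot": [-0.002, -0.209, 0.007]}, {"fingers": 0.2, "travel": [0, 0, 0], "rot": [-0.002, -0.209, 0.007]}, {"fingers": 0.2, "travel": [0, 0, 0], "rot": [-0.002, -0.209, 0.007]}, {"fingers": 0.2, "travel": [0, 0, 0], "rot": [0, 0, 0]}, {"fingers": 0.2, "travel": [0, 0, 0], "rot": [0, 0, 0]}])

```text
time_s: 21.67
tool_pos: [437.9, -296.8, 129.3]
tool_rot: [0.999, -0.037, 0.0, -0.0]
force: [-0.1, -0.3, -1.3]
opening: 54.2
finger_force: 38.9
```

```bash
python3 - <<'E'
from h import *
for i in range(6): # average the noisy pose reading
    o=r.observe();print(o["tool_pos"].round(1),R.from_quat(o["tool_rot"]).as_matrix()[:,0].round(3));r.read_camera("top")
E
python3 a.py 436.7 -297.2 94 -0.075 0
```

```text
[ 437.9 -296.8  129.3] [ 0.997 -0.074  0.   ]
[ 437.  -296.6  129.2] [ 0.997 -0.075  0.   ]
[ 436.3 -296.7  129.3] [ 0.997 -0.076  0.   ]
[ 435.9 -296.8  129.6] [ 0.997 -0.077  0.   ]
[ 435.8 -297.   129.8] [ 0.997 -0.077  0.   ]
[ 435.8 -297.2  130. ] [ 0.997 -0.078  0.   ]
21.9667 [ 435.916 -297.306  130.209] [-0.748  0.086  1.876 -0.001  1.179  0.901] [-0.543 -0.868 -1.092] 54.594566849651166
travel total [ 0.031 -0.008  1.448] / 2 = [ 0.015 -0.004  0.724]  rot total [ 0.002 -0.    -0.006] / 1 = [ 0.002 -0.    -0.006]
```

>>> apply_moves(moves=[{"fingers": 0.2, "travel": [0, 0.01, 0.7], "rot": [0, 0, 0]}, {"fingers": 0.2, "travel": [0, 0, 0.7], "rot": [0, 0, 0]}, {"fingers": 0.2, "travel": [0, 0, 0.12], "rot": [0, 0, 0]}, {"fingers": 0.2, "travel": [0, 0, 0.12], "rot": [0, 0, 0]}, {"fingers": 0.2, "travel": [0, 0, 0.1], "rot": [0, 0, 0]}, {"fingers": 0.2, "travel": [0, 0, 0], "rot": [0, 0, 0]}])

```text
time_s: 22.47
tool_pos: [436.8, -297.8, 87.0]
tool_rot: [0.999, -0.039, -0.0, 0.001]
force: [-0.5, 0.3, -1.4]
opening: 54.4
finger_force: 38.8
```

>>> apply_moves(moves=[{"fingers": 0.2, "travel": [0, 0, 0.1], "rot": [0, 0, 0]}, {"fingers": 0.2, "travel": [0, 0, 0.1], "rot": [0, 0, 0]}, {"fingers": 0.2, "travel": [0, 0, 0], "rot": [0, 0, 0]}])

```text
time_s: 22.72
tool_pos: [436.7, -297.5, 81.5]
tool_rot: [0.999, -0.038, -0.001, 0.0]
force: [-0.9, -0.2, -2.7]
opening: 54.8
finger_force: 38.9
```

No contact at 81.5, so the foot is in by about 5 mm. I'll keep going.

>>> apply_moves(moves=[{"fingers": 0.2, "travel": [0, 0, 0.12], "rot": [0, 0, 0]}, {"fingers": 0.2, "travel": [0, 0, 0.12], "rot": [0, 0, 0]}, {"fingers": 0.2, "travel": [0, 0, 0.12], "rot": [0, 0, 0]}, {"fingers": 0.2, "travel": [0, 0, 0], "rot": [0, 0, 0]}])

```text
time_s: 23.05
tool_pos: [436.4, -297.2, 71.7]
tool_rot: [0.999, -0.038, -0.001, 0.0]
force: [-0.4, -0.0, -2.0]
opening: 54.3
finger_force: 38.9
```

>>> apply_moves(moves=[{"fingers": 0.2, "travel": [0, 0, 0.12], "rot": [0, 0, 0]}, {"fingers": 0.2, "travel": [0, 0, 0.12], "rot": [0, 0, 0]}, {"fingers": 0.2, "travel": [0, 0, 0.06], "rot": [0, 0, 0]}, {"fingers": 0.2, "travel": [0, 0, 0], "rot": [0, 0, 0]}])

```text
time_s: 23.38
tool_pos: [436.4, -297.3, 64.5]
tool_rot: [0.999, -0.038, -0.001, 0.0]
force: [0.3, 0.3, -2.2]
opening: 54.1
finger_force: 38.9
```

>>> apply_moves(moves=[{"fingers": 0.2, "travel": [0, 0, 0.06], "rot": [0, 0, 0]}, {"fingers": 0.2, "travel": [0, 0, 0.06], "rot": [0, 0, 0]}, {"fingers": 0.2, "travel": [0, 0, 0.04], "rot": [0, 0, 0]}, {"fingers": 0.2, "travel": [0, 0, 0], "rot": [0, 0, 0]}])

```text
time_s: 23.72
tool_pos: [436.5, -297.4, 60.8]
tool_rot: [0.999, -0.038, -0.001, 0.0]
force: [-0.2, -0.3, -0.9]
opening: 54.5
finger_force: 38.9
```

>>> apply_moves(moves=[{"fingers": 0.2, "travel": [0, 0, 0.04], "rot": [0, 0, 0]}, {"fingers": 0.2, "travel": [0, 0, 0.04], "rot": [0, 0, 0]}, {"fingers": 0.2, "travel": [0, 0, 0], "rot": [0, 0, 0]}])

```text
time_s: 23.97
tool_pos: [437.0, -297.6, 59.9]
tool_rot: [0.999, -0.038, -0.0, 0.0]
force: [-2.2, 2.7, 6.0]
opening: 54.3
finger_force: 39.5
```

>>> apply_moves(moves=[{"fingers": 0.7, "travel": [0, 0, 0], "rot": [0, 0, 0]}, {"fingers": 0.8, "travel": [0, 0, 0], "rot": [0, 0, 0]}, {"fingers": 1, "travel": [0, 0, 0], "rot": [0, 0, 0]}, {"fingers": 1, "travel": [0, 0, 0], "rot": [0, 0, 0]}, {"fingers": 1, "travel": [0, 0, 0], "rot": [0, 0, 0]}, {"fingers": 1, "travel": [0, 0, -0.3], "rot": [0, 0, 0]}, {"fingers": 1, "travel": [0, 0, -0.6], "rot": [0, 0, 0]}, {"fingers": 1, "travel": [0, 0, -1], "rot": [0, 0, 0]}, {"fingers": 1, "travel": [0, 0, -1], "rot": [0, 0, 0]}, {"fingers": 1, "travel": [0, 0, -1], "rot": [0, 0, 0]}, {"fingers": 1, "travel": [0, 0, -1], "rot": [0, 0, 0]}, {"fingers": 1, "travel": [0, 0, -1], "rot": [0, 0, 0]}, {"fingers": 1, "travel": [-0.5, 1, 0], "rot": [0, 0, 0]}, {"fingers": 1, "travel": [-0.5, 1, 0], "rot": [0, 0, 0]}, {"fingers": 1, "travel": [-0.5, 1, 0], "rot": [0, 0, 0]}, {"fingers": 1, "travel": [-0.5, 1, 0], "rot": [0, 0, 0]}, {"fingers": 1, "travel": [-0.5, 1, 0], "rot": [0, 0, 0]}, {"fingers": 1, "travel": [-0.5, 1, 0], "rot": [0, 0, 0]}, {"fingers": 1, "travel": [-0.5, 1, 0], "rot": [0, 0, 0]}, {"fingers": 1, "travel": [-0.5, 1, 0], "rot": [0, 0, 0]}])

```text
time_s: 25.63
tool_pos: [320.9, -490.3, 207.5]
tool_rot: [0.999, -0.038, -0.0, 0.001]
force: [1.0, -1.0, -0.5]
opening: 85.6
finger_force: 0.0
```

```bash
python3 - <<'E'
from h import *
import warnings;warnings.simplefilter("ignore")
np.set_printoptions(precision=2,suppress=True)
g=[]
for n in("top","side"):
    c,D=shots(n,5);P=cloud(c);m=bluemask(c)
    for nm,s,cc in(("round",0,(462,-151,80)),("square",1,(437,-297,80)),("handled",0,(470,163,65))):
        q=P[m&(np.nan_to_num(np.linalg.norm(P-cc,axis=-1),nan=1e9)<48)]
        if nm=="handled": print(n,nm,len(q),np.median(q,0));continue
        q=q[q[:,2]>45]
        if len(q)>12: print(n,nm,len(q),*fit(q,s,[cc[0],cc[1],33,-.075],0,[0,1,2]+[3]*s),"rim z",np.percentile(q[:,2],[80,90,95]))
    b=cv2.cvtColor(c["img"],cv2.COLOR_RGB2BGR)
    g.append(cv2.resize(b[150:240,160:360] if n=="top" else b[140:240,220:320],None,fx=4 if n=="top" else 3,fy=4 if n=="top" else 3))
g[1]=cv2.resize(g[1],(800,800))[150:390] if 0 else cv2.copyMakeBorder(g[1],0,0,0,500,cv2.BORDER_CONSTANT)[:240]
cv2.imwrite("pics/fin.png",np.vstack(g))
E
```

```text
top round 235 [ 459.85 -151.29   32.83   -0.07] 0.986326966216192 rim z [75.55 91.23 92.92]
top square 232 [ 435.93 -296.23   33.57   -0.08] 0.8306546861770654 rim z [89.03 92.16 93.37]
top handled 251 [471.58 163.01  61.22]
side handled 14 [443.03 167.87  76.  ]
```

View pics/fin.png

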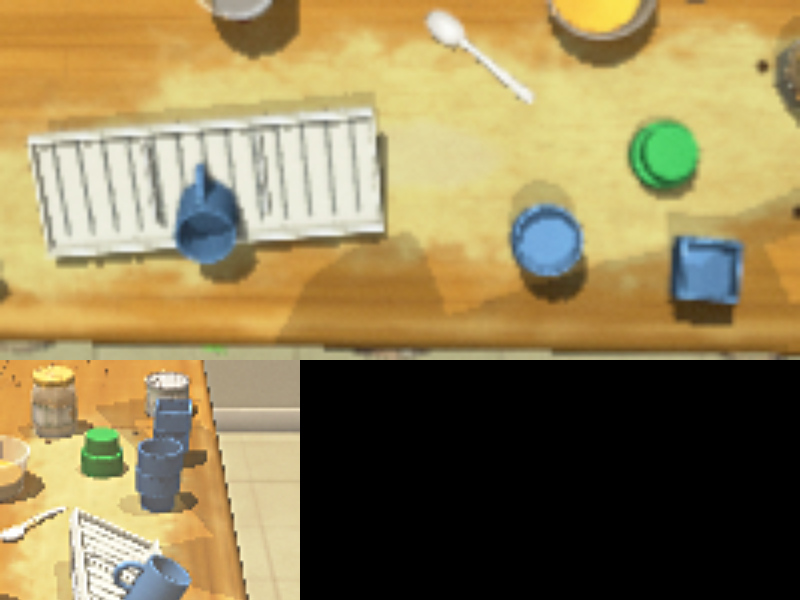

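Both cups are nested upright at about 33 mm over their twins, at (547,240) and (707,270). The handled cup is untouched at (207,220). I'll hand in.

```bash
python3 -c "
from plant import r
print(r.hand_in())"
```

```text
the job is handed in; nothing more can be done
None
```

I nested the round cup and then the square cup upright and fully seated in their twins, left the handled cup in the drainer, disturbed nothing else that I could see, and handed the job in at about 26 s of the 67 s limit.

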